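# Fill the blow-off tray and hold the air valve open

### The arm

A 7-joint arm with a two-finger parallel gripper is mounted at the origin on the work surface. World frame = base frame: x ahead of the robot, y to its left, z up, the work surface at z = 0. Lengths are in m, angles in rad, forces in N, time in s.
With the tool pointing down it reaches from about 0.35 to 0.9 m from the base axis. Payload 8.1 kg.
Tool frame: the origin (TCP) lies at the centre of the arm's flange, where the gripper is bolted on; the fingertips stand 178 mm ahead of it and the grasp point (between the pads) lies 159 mm ahead of it; x points along the fingers, z is the direction in which the jaws open and shut, and the axes are right-handed (so a half turn about x gives the same grasp; the last joint's range is limited). The gripper opens to 92 mm and grips with 3 to 60 N. Pads are 19 mm wide; open, the fingers measure 130 mm over their backs; the gripper's body (75 mm by 190 mm) begins 47 mm behind the grasp point.
Start: joints at [-1.266, 0.434, 0.025, 1.573, -0.012, 1.134, -0.075], TCP at [0.248, 0.574, 0.405] pointing down, gripper open.
Joint ranges: [-2.62, 2.62], [-0.44, 2.09], [-1.27, 1.32], [0.08, 2.57], [-1.32, 4.46], [0.12, 2], [-2.74, 2.74]. Speed limits (rad/s): [2.22, 2.22, 3.01, 3.01, 3.14, 3.14, 3.14].

### API

Orientations are given as a rotation vector (axis times angle).
In Python, from cell import arm, get_image, search_frame, pinpoint gives the robot as it stands.
- The arm moves only by the tool arm_command, never from a script. Its argument "motion" is a list of rows, each a list of 7 numbers: the finger opening in mm, from 0 to 91.8, then the shift along the tool's x, y, z in mm, then the turn, a rotation vector about the tool's x, y, z in degrees. In form: [[fingers, x, y, z, ax, ay, az], ...]. A call has 1 to 5 rows; each row shifts and turns the commanded pose from where the row before left it, along the tool's axes as they then stand; what a row does not reach is not made up. A row lasts 1/8 s, in which the tool goes at most 62.5 mm and 10.7 degrees, less where a joint would pass 70% of its speed; a pose out of reach is approached as far as the arm can. A call with a gripper value outside its range is refused whole. The fingers move at their own pace and stop on an object; "newtons" is the grip in N (left out, the last holds). Time passes only in rows, so rows that do not move let the fingers close. It gives the time, the measured TCP pose, the force and the opening at its end, in the units of the state.
- arm.observe(): the state, without advancing time (a new reading comes with each control period).
- get_image(name): name is "scene" or "top" or "wrist"; returns a dict with "frame" (480x640x3 uint8, red, green, blue), "range_z" (480x640 float32, m along the optical axis (not along the pixel's ray), 0 where there is no reading), "K" (3x3 intrinsics, pixels), "distortion" ([k1, k2, p1, p2, k3] as OpenCV has them; the pictures are not rectified), "origin" and "rotation" of the camera in the world; the wrist camera has in their place "tool_from_camera" (4x4, takes a point from camera to tool coordinates, whose origin is the TCP and whose axes are the tool frame's). Camera axes: x right, y down, z forward; pixel columns grow to the right and rows downward; lengths in m; the calibration is good to about 2 mm. A picture is of the moment at which its call begins: read the wrist's pose just before it.
- arm.sign_off(): hands the job in, once; it reports no verdict.
Trained networks look in the newest picture that a camera, given by its name, has taken for a name from the list of things; names that differ only in an ending like _2 or _b are one class to them, and where a whole thing is asked for, a point or a joint stands for the part that bears it (a point fixed in the world has none). Each returns a list of dicts, best first, with "p" (0 to 1); they miss things now and then, are a little off and sometimes report something else, mostly with a low value. They report only what shows in the picture. A call takes as long as a camera call. They do not tell look-alikes from the thing itself.
- search_frame(camera, target): "point" ([x, y, z] in m, in world coordinates, good to about 4 mm: the middle of the surface that is visible of it).
- pinpoint(camera, target): "point" ([x, y, z] in m, in world coordinates, good to about 4 mm: a listed point, or the origin of a listed thing).
The state is a dict: "clock": time; "joints": joint angles; "dq": joint speeds; "joint_efforts": joint torques, N m; "position": TCP position; "ee_rot": TCP orientation; "force": force on the tool from outside, world axes, zero at the start; "ft_torque": the same for the moment, N m; "width": opening from 0.0 (shut) to 1.0 (fully open).
Only numpy, scipy, OpenCV 4.12 (cv2) and the standard library are available. Lean on these libraries where they do the work, as an engineer would, in place of code of your own. Each camera call takes 0.05 s, during which the arm holds its last target. There are 200 camera calls.

### The job

Stand the two turned steel helmet spikes that are still on the bench upright in the two empty cells of the blow-off tray, one to a cell on their feet, and let them go. Only once the tray is full, flip the safety catch on the air valve right over so that it is clear of the lever, then pull the valve's ball-ended lever all the way over to its stop on the catch-tab (front) side and keep holding it there against its return spring: you finish while still holding the lever fully open, with the catch still flipped and all four spikes still standing in their cells. Leave the other things on the bench where they are.

Things in the scene. Friction and masses are not known exactly. Their poses are not given: they have to be found in the camera images.
- spike1: Turned steel helmet spike, 94 mm tall, about 300 g: round foot 40 mm across, 6 mm thick; waist 18 mm across at 24-34 mm up; cylindrical grip band 29 mm across at 40-60 mm up; then a spire to a blunt point. Origin: centre of the foot's underside, z up its axis. Stands loose on the bench at the start, upright, on the robot's side of the middle; to be loaded.
- spike2: Turned steel helmet spike, 94 mm tall, about 300 g: round foot 40 mm across, 6 mm thick; waist 18 mm across at 24-34 mm up; cylindrical grip band 29 mm across at 40-60 mm up; then a spire to a blunt point. Origin: centre of the foot's underside, z up its axis. Same piece as spike1; stands loose on the bench at the start, upright, farther from the robot; to be loaded.
- spike3: Turned steel helmet spike, 94 mm tall, about 300 g: round foot 40 mm across, 6 mm thick; waist 18 mm across at 24-34 mm up; cylindrical grip band 29 mm across at 40-60 mm up; then a spire to a blunt point. Origin: centre of the foot's underside, z up its axis. Already stands in cell3 of the tray and stays there.
- spike4: Turned steel helmet spike, 94 mm tall, about 300 g: round foot 40 mm across, 6 mm thick; waist 18 mm across at 24-34 mm up; cylindrical grip band 29 mm across at 40-60 mm up; then a spire to a blunt point. Origin: centre of the foot's underside, z up its axis. Already stands in cell4 of the tray and stays there.
- airtray: Blow-off tray bolted to the bench, left or right of the robot: 140 x 140 mm, 2 x 2 cells, each 64 x 64 mm inside, centres 34 mm from the middle. Wall and divider tops 36 mm above the bench, cell floors 10 mm. A brass nozzle pipe 160 mm long runs along y at x +105 mm, top 93 mm up. Origin: tray's middle at bench level; x points to the pipe, z up.
- cell1 (a point): Centre of the floor of the empty cell at x -34, y -34 mm of the tray's frame (axes as the tray's). Its side neighbours are the filled cells; cell2 lies diagonally across.
- cell2 (a point): Centre of the floor of the other empty cell, at x +34, y +34 mm of the tray's frame, next to the nozzle pipe.
- cell3 (a point): Centre of the floor of the cell at x -34, y +34 mm of the tray's frame, filled at the start by spike3.
- cell4 (a point): Centre of the floor of the cell at x +34, y -34 mm of the tray's frame, filled at the start by spike4.
- valve: Air valve bolted to the bench on the other side. Two steel gate plates (x +-40, y +-22 mm, tops 134 mm up), the lever swings between them about a hinge along y at x 0, y 0, 105 mm up. Catch shaft along x at y +28 mm, 140 mm up, x -60 to +18. Filter-regulator with gauge at y -47 to -93 mm, top 138 mm. Origin: valve's middle at bench level; front -x, left y, z up.
- lever (a joint): Valve lever angle (rad): 0 = shut, leaning 0.5 rad to the valve's +x (back); 1.0 = open, at its stop, leaning 0.5 rad to the front (-x). A spring returns it to 0 when let go: the pull at the ball grows from about 3 N to 9.5 N at the stop. While the catch is closed its bar stops the lever at about 0.1 rad (0.2 if forced).
- lever_knob (a point): Centre of the black ball (32 mm across) at the lever's end, 130 mm from the lever's hinge; the lever is a steel rod 10 mm thick. The ball is about 219 mm above the bench at both ends of its travel, 235 mm midway.
- catch (a joint): Safety catch angle (rad): near 0 = closed, its bar lying level across the gate in front of the lever, its thumb tab upright; it turns about its shaft, bar rising, tab going over to the valve's +y, to a stop at 1.6. Clear of the lever from 1.2 on. Light friction (about 1 N at the tab) keeps it where it is left.
- catch_tab (a point): Point on the catch's steel thumb tab, 36 mm from the shaft's axis. The tab is a plate 20 mm wide along the valve's x, 6 mm thick, centred at x -50 mm, y +28 mm of the valve; closed, it stands upright with its top 182 mm above the bench. Push it over to the valve's +y and then down. Its x lies along the shaft, its z along the tab.
- bench_block: Bystander: dark steel block 50 x 50 x 22 mm between the two loose spikes. Origin: centre of its underside.
- wax_tin: Bystander: flat round metal tin 50 mm across, 24 mm tall, between the two loose spikes. Origin: centre of its underside.
- hammer: Bystander: hammer 290 mm long lying close in front of the robot. Origin on its underside.
- pliers: Bystander: pliers about 150 mm long lying flat, at the robot's front left. Origin at the pivot.
- file: Bystander: flat file with wooden handle, 310 mm long, at the robot's front right. Origin near its middle.
Mind the look-alikes: they are no part of the job. What is shaped like the spike2 but orange or turquoise is not meant. Leave any pink look-alike of the spike1 alone.

How it is judged:
By the outcome, as a careful person would: the job done as asked, in the order asked, and still so for the second after the job is handed in, while the arm keeps its last pose, push and grip.
It also fails if it takes over 72 s, if anything falls off the work surface, if the arm or the gripper's body presses on something with over 40 N, if the wrist force passes 120 N, or if a joint passes its speed limit or range.

## Working session

There is one attempt and no reset: what is moved stays moved. The work goes in short steps, Python scripts to look and compute and a tool call to move; the robot and the scene stay as the last step left them, time stands still between calls to the robot, and variables do not carry over. Pictures are saved under pics/ and viewed, about 8 in all and at most 12, crops included, and the job is handed in when it is done.

Besides the shell and the picture viewer there is one more tool, called after "Emit:" by a JSON object that holds its "fn" and its "kwargs", one argument or row to a line. arm_command: Moves the arm, as the interface text tells. Its arguments: {"type":"object","properties":{"motion":{"type":"array"},"newtons":{"type":"number"}},"required":["motion"]}

```bash
ls; mkdir -p pics
cat > h.py <<'E'
import numpy as np,cv2
from scipy.spatial.transform import Rotation as R
from cell import arm,get_image,search_frame,pinpoint
np.set_printoptions(precision=4,suppress=True)
def pose():
    s=arm.observe();return np.array(s['position']),R.from_rotvec(s['ee_rot']).as_matrix(),s
def cloud(d,T=None):
    """world xyz image"""
    if 'origin' in d: o,r=np.array(d['origin']),np.array(d['rotation'])
    else:
        p,M=T; t=np.array(d['tool_from_camera']); o=p+M@t[:3,3]; r=M@t[:3,:3]
    r=np.array(r)
    if r.shape!=(3,3): r=R.from_rotvec(r).as_matrix()
    z=d['range_z'];v,u=np.mgrid[:480,:640].astype(np.float32)
    n=cv2.undistortPoints(np.stack([u,v],-1).reshape(-1,1,2),np.array(d['K']),np.array(d['distortion'])).reshape(480,640,2)
    c=np.dstack([n[...,0]*z,n[...,1]*z,z]); w=c@r.T+o; w[z==0]=np.nan
    return w
def save(n,f): cv2.imwrite('pics/'+n+'.png',np.ascontiguousarray(f[...,::-1]))
E
python3 - <<'E'
from h import *
print(arm.observe())
for c in ['top','scene']:
    d=get_image(c);save(c+'0',d['frame']);np.save(c+'0.npy',cloud(d))
    print(c,d['origin'])
    for n in ['spike1','spike2','airtray','cell1','cell2','cell3','cell4','valve','lever_knob','catch_tab','bench_block','wax_tin']:
        print(n,[(np.array(x['point']),round(x['p'],2)) for x in pinpoint(c,n)[:7]])
E
```

```text
pics
{'clock': 0.0, 'joints': array([-1.2656,  0.4352,  0.0249,  1.5741, -0.0116,  1.134 , -0.0751]), 'dq': array([ 0.0001, -0.0014, -0.0015, -0.0021, -0.    , -0.    ,  0.0005]), 'joint_efforts': array([  0.0003, -66.7848,   0.9852, -31.445 ,  -0.0605,   0.0428,
         0.0002]), 'position': array([0.2478, 0.5735, 0.404 ]), 'ee_rot': array([-0.9046,  1.3762,  0.9031]), 'force': array([0.2586, 0.5836, 0.6413]), 'ft_torque': array([ 0.0287, -0.0064,  0.0087]), 'width': 1.0008246849493927}
top [0.3912 0.0139 1.4246]
spike1 [(array([0.4915, 0.2634, 0.016 ]), 0.71), (array([ 0.6528,  0.0302, -0.0019]), 0.66), (array([ 0.4482, -0.0074,  0.0021]), 0.65), (array([ 0.4649,  0.0918, -0.002 ]), 0.63), (array([0.5649, 0.215 , 0.0108]), 0.54), (array([ 0.6926, -0.0549, -0.0031]), 0.48), (array([ 0.6826, -0.1477, -0.0003]), 0.47)]
spike2 [(array([0.4915, 0.2634, 0.016 ]), 0.71), (array([ 0.6528,  0.0302, -0.0019]), 0.66), (array([ 0.4482, -0.0074,  0.0021]), 0.65), (array([ 0.4649,  0.0918, -0.002 ]), 0.63), (array([0.5649, 0.215 , 0.0108]), 0.54), (array([ 0.6926, -0.0549, -0.0031]), 0.48), (ar
[... 2454 characters left out ...]
3), (array([0.5516, 0.283 , 0.0132]), 0.72), (array([0.4897, 0.2684, 0.0116]), 0.66)]
cell3 [(array([0.508 , 0.2003, 0.012 ]), 0.83), (array([0.5516, 0.283 , 0.0132]), 0.72), (array([0.4897, 0.2684, 0.0116]), 0.66)]
cell4 [(array([0.508 , 0.2003, 0.012 ]), 0.83), (array([0.5516, 0.283 , 0.0132]), 0.72), (array([0.4897, 0.2684, 0.0116]), 0.66)]
valve [(array([ 0.523 , -0.2406,  0.0016]), 0.94)]
lever_knob [(array([ 0.5818, -0.2573,  0.2179]), 0.8), (array([ 0.3116, -0.3993, -0.0002]), 0.6)]
catch_tab [(array([ 0.4795, -0.2027,  0.1742]), 0.81)]
bench_block [(array([0.5446, 0.0457, 0.0003]), 0.64), (array([ 0.5211, -0.2425,  0.001 ]), 0.62)]
wax_tin [(array([ 0.5504, -0.069 , -0.0003]), 0.94)]
```

View pics/top0.png

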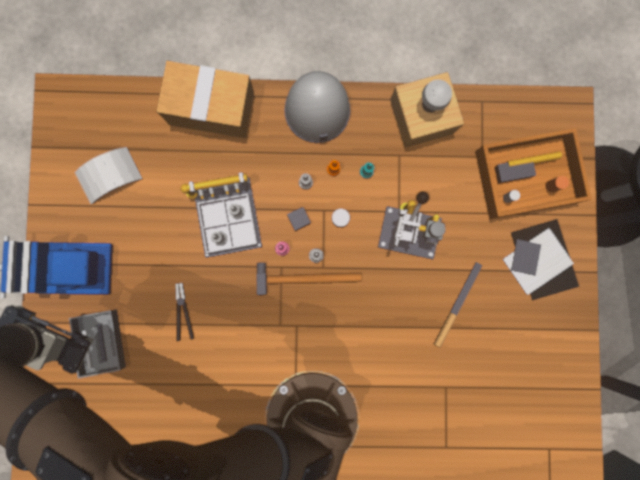

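View pics/scene0.png

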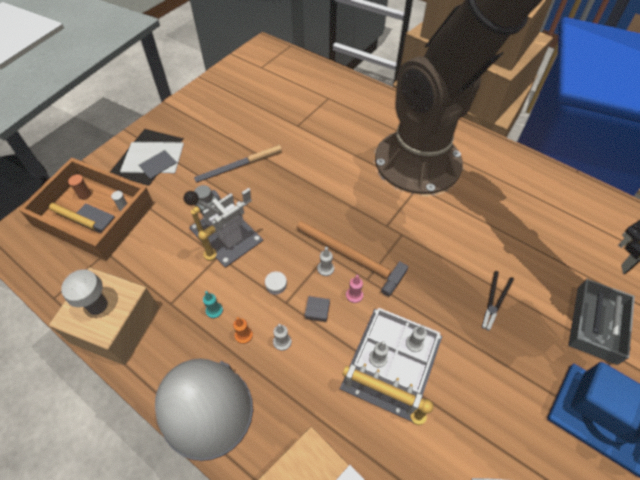

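Top image: silver spikes are at (316,255) on the robot's side and (306,180) farther away. The look-alikes are pink (281,248), orange (334,168) and turquoise (368,171). The tray is left with its pipe on the far side and spikes at (237,211) and (219,237). The valve is right. Next I'll refine the positions and confirm the identities in one crop.

Run:
```python
from h import *
im=cv2.imread('pics/scene0.png')
c=cv2.resize(im[235:365,180:440],None,fx=3,fy=3,interpolation=cv2.INTER_CUBIC); cv2.imwrite('pics/crop1.png',c)
W={k:np.load(k+'0.npy') for k in('top','scene')}
for n,xy in dict(s1=(.447,-.006),s2=(.650,.029),s3=(.490,.266),s4=(.564,.217)).items():
    b=.01 if n in('s3','s4') else 0
    for k,w in W.items():
        P=w.reshape(-1,3);P=P[np.isfinite(P[:,0])]
        m=np.hypot(P[:,0]-xy[0],P[:,1]-xy[1])<.03
        q=P[m&(P[:,2]>b+.062)]
        print(n,k,'tip',len(q),q.mean(0) if len(q) else '',P[m][:,2].max())
for k,w in W.items():
    P=w.reshape(-1,3);P=P[np.isfinite(P[:,0])]
    m=(np.hypot(P[:,0]-.53,P[:,1]-.242)<.11)&(P[:,2]>.030)&(P[:,2]<.041)
    print('tray',k,m.sum(),cv2.minAreaRect((P[m][:,:2]*1000).astype(np.float32)))
    m=(np.hypot(P[:,0]-.63,P[:,1]-.268)<.11)&(P[:,2]>.083)&(P[:,2]<.1)&(P[:,0]>.59)
    print('pipe',k,m.sum(),cv2.minAreaRect((P[m][:,:2]*1000).astype(np.float32)) if m.sum()>5 else '')
    m=(np.hypot(P[:,0]-.522,P[:,1]+.242)<.15)&(P[:,2]>.195)
    q=P[m];print('knob',k,len(q),q.mean(0),q.max(0),q.min(0))
    m=(np.hypot(P[:,0]-.522,P[:,1]+.242)<.1)&(P[:,2]>.128)&(P[:,2]<.146)
    q=P[m];print('gate/shaft',k,len(q),cv2.minAreaRect((q[:,:2]*1000).astype(np.float32)))
    m=(np.hypot(P[:,0]-.479,P[:,1]+.203)<.03)&(P[:,2]>.155)
    q=P[m];print('tab',k,len(q),q.mean(0),q[:,2].max())
p,M,s=pose();print(p,M)
```

```text
s1 top tip 68 [ 0.4464 -0.0032  0.0708] 0.09625102773354488
s1 scene tip 86 [ 0.4489 -0.0036  0.072 ] 0.09408858167229872
s2 top tip 64 [0.6513 0.028  0.0709] 0.09486164011455744
s2 scene tip 100 [0.6545 0.0291 0.0711] 0.09423236239203137
s3 top tip 68 [0.4896 0.2608 0.0804] 0.10282716416371795
s3 scene tip 90 [0.4917 0.2625 0.0814] 0.1043423998430334
s4 top tip 67 [0.5639 0.2156 0.081 ] 0.10493052884054754
s4 scene tip 97 [0.5672 0.2177 0.0822] 0.10486512367997403
tray top 442 ((530.4111328125, 241.4528350830078), (141.10861206054688, 140.44342041015625), 11.758512496948242)
pipe top 542 ((623.9144897460938, 268.8372802734375), (37.493133544921875, 175.2249298095703), 11.219451904296875)
knob top 155 [ 0.5794 -0.2544  0.2279] [ 0.5971 -0.2402  0.2425] [ 0.5635 -0.2709  0.1952]
gate/shaft top 432 ((522.88525390625, -260.9081115722656), (87.88688659667969, 141.15057373046875), 10.280792236328125)
tab top 29 [ 0.4777 -0.2003  0.1811] 0.18706519575382496
tray scene 797 ((529.3463745117188, 240.52525329589844), (143.96743774414062, 140.31614685058594), 11.726917266845703)
pipe scene 1075 ((628.831298828125, 269.4210510253906), (30.353984832763672, 176.08102416992188), 11.337552070617676)
knob scene 208 [ 0.5841 -0.2491  0.2248] [ 0.5975 -0.2385  0.2366] [ 0.564  -0.2665  0.1952]
gate/shaft scene 507 ((523.4229125976562, -260.42242431640625), (86.97850799560547, 136.30262756347656), 10.333288192749023)
tab scene 76 [ 0.4798 -0.2007  0.1709] 0.18521518249516056
[0.2479 0.5738 0.4047] [[ 0.     -0.918   0.3966]
 [ 0.      0.3966  0.918 ]
 [-1.      0.      0.    ]]
```

View pics/crop1.png

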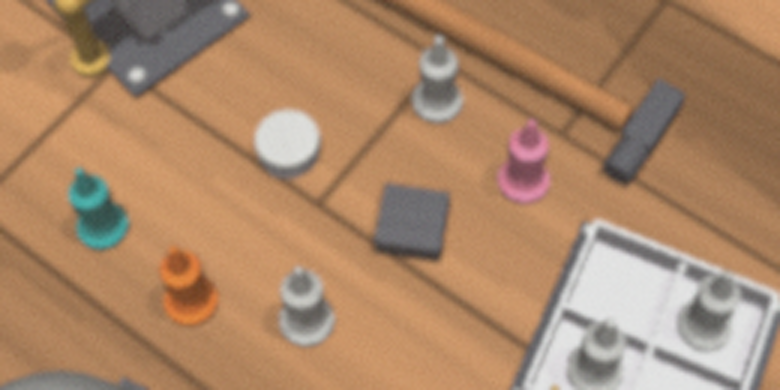

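Crop: spike1 is the silver one at (438,80) on the robot's side, and spike2 is the silver one at (305,305) on the far side. Pink, orange and turquoise are the decoys. Now moving toward spike1.

Emit:
{"fn": "arm_command", "kwargs": {
  "motion": [
    [91.8, 0, 0, 0, 10, 0, 0],
    [91.8, 0, -44, -34, 0, 0, 0],
    [91.8, 0, -44, -34, 0, 0, 0],
    [91.8, 0, -44, -34, 0, 0, 0],
    [91.8, 0, -44, -34, 0, 0, 0]
  ],
  "newtons": 25
}}

```text
clock: 1.92
position: [0.3205, 0.3616, 0.4049]
ee_rot: [-0.77, 1.429, 0.771]
force: [0.9, -0.4, 0.5]
width: 1.003
```

Emit:
{"fn": "arm_command", "kwargs": {
  "motion": [
    [91.8, 0, -44, -34, 0, 0, 0],
    [91.8, 0, -44, -34, 0, 0, 0],
    [91.8, 0, -44, -34, 0, 0, 0],
    [91.8, 0, -44, -34, 0, 0, 0],
    [91.8, 0, -44, -34, 0, 0, 0]
  ]
}}

```text
clock: 2.55
position: [0.4106, 0.0986, 0.4051]
ee_rot: [-0.77, 1.429, 0.771]
force: [1.1, -0.0, 0.1]
width: 0.999
```

```bash
cat >> h.py <<'E'
def goto(xyz,yaw=None):
    """print shift (tool mm, before turn / after turn) and tool-x turn in deg to bring GRASP POINT to xyz with jaw yaw deg"""
    p,M,s=pose(); g=p+.159*M[:,0]; d=np.array(xyz)-g
    y=np.degrees(np.arctan2(M[1,2],M[0,2])); t=0
    if yaw is not None: t=-((yaw-y+90)%180-90)
    M2=M@R.from_rotvec([np.radians(t),0,0]).as_matrix()
    print('t',round(s['clock'],2),'grasp',g,'yaw',round(y,1),'downcos',round(-M[2,0],4),'w',round(s['width']*91.8,1),'F',s['force'],'q7',s['joints'][[0,6]])
    print(' shift now-axes',(M.T@d*1000).round(1),'turn',round(t,1),'shift turned-axes',(M2.T@d*1000).round(1))
E
python3 - <<'E'
from h import *
goto((.4478,-.0035,.14),56.6)
E
```

```text
t 2.55 grasp [0.4108 0.0987 0.2461] yaw 56.6 downcos 1.0 w 91.7 F [ 1.0585 -0.0075  0.1186] q7 [-0.6651  0.6732]
 shift now-axes [106.1 -87.1 -65.1] turn 0.0 shift turned-axes [106.1 -87.1 -65.1]
```

Emit:
{"fn": "arm_command", "kwargs": {
  "motion": [
    [91.8, 20, -40, -30, 0, 0, 0],
    [91.8, 20, -40, -30, 0, 0, 0],
    [91.8, 10, -7, -5, 0, 0, 0],
    [91.8, 0, 0, 0, 0, 0, 0]
  ]
}}

```text
clock: 3.05
position: [0.447, -0.0018, 0.3543]
ee_rot: [-0.769, 1.432, 0.77]
force: [0.1, 1.5, 0.4]
width: 1.004
```

```bash
cat >> h.py <<'E'
def near(xy,zlo,rad=.03,name=None):
    p,M,_=pose(); d=get_image('wrist'); w=cloud(d,(p,M))
    if name: save(name,d['frame'])
    P=w.reshape(-1,3);P=P[np.isfinite(P[:,0])]
    m=(np.hypot(P[:,0]-xy[0],P[:,1]-xy[1])<rad)&(P[:,2]>zlo)&(P[:,2]<.12)
    q=P[m]
    if len(q): print('wrist',len(q),q.mean(0),q.max(0),q.min(0))
    return w
E
python3 - <<'E'
from h import *
near((.4478,-.0035),.063,name='w1')
for c in('wrist','top'): print(c,[(np.array(x['point']),round(x['p'],2)) for x in pinpoint(c,'spike1')])
goto((.4478,-.0035,.052),56.6)
E
```

```text
wrist 490 [ 0.4422 -0.0014  0.0739] [0.4553 0.0072 0.0934] [ 0.4336 -0.0132  0.0631]
wrist [(array([0.4884, 0.2612, 0.0063]), 0.88), (array([ 0.4473, -0.0018,  0.0027]), 0.86), (array([ 0.4648,  0.0902, -0.    ]), 0.81), (array([0.561 , 0.2153, 0.0112]), 0.57), (array([ 0.6514,  0.0295, -0.0012]), 0.53)]
top [(array([0.4915, 0.2634, 0.016 ]), 0.71), (array([ 0.6528,  0.0302, -0.0019]), 0.66), (array([ 0.4482, -0.0074,  0.0021]), 0.65), (array([ 0.4649,  0.0918, -0.002 ]), 0.63), (array([0.5649, 0.215 , 0.0108]), 0.54), (array([ 0.6926, -0.0549, -0.0031]), 0.48), (array([ 0.6826, -0.1477, -0.0003]), 0.47)]
t 3.2 grasp [ 0.4472 -0.0003  0.1962] yaw 56.8 downcos 1.0 w 91.9 F [0.1348 1.0129 0.8588] q7 [-0.4766  0.9992]
 shift now-axes [144.2  -2.2  -2.5] turn 0.2 shift turned-axes [144.2  -2.3  -2.5]
```

View pics/w1.png

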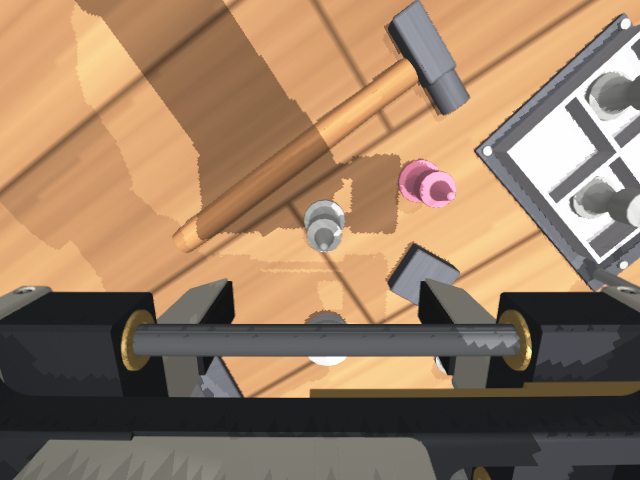

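Wrist view: the silver spike1 is at (324,222), midway between the fingers. Descending and gripping.

Emit:
{"fn": "arm_command", "kwargs": {
  "motion": [
    [70, 50, -1, -2, 0, 0, 0],
    [70, 50, 0, 0, 0, 0, 0],
    [70, 34, 0, 0, 0, 0, 0],
    [70, 10, 0, 0, 0, 0, 0],
    [20, 0, 0, 0, 0, 0, 0]
  ]
}}

```text
clock: 3.82
position: [0.4472, -0.0034, 0.2112]
ee_rot: [-0.771, 1.429, 0.771]
force: [-0.2, 0.5, 0.0]
width: 0.693
```

Emit:
{"fn": "arm_command", "kwargs": {
  "motion": [
    [20, 0, 0, 0, 0, 0, 0],
    [20, 0, 0, 0, 0, 0, 0]
  ]
}}

```text
clock: 4.08
position: [0.4474, -0.0038, 0.2118]
ee_rot: [-0.771, 1.428, 0.77]
force: [0.1, -0.2, -0.2]
width: 0.486
```

Run:
```python
from h import *
goto((.5035,.2009,.15),56.6)
```

```text
t 4.08 grasp [ 0.4478 -0.0037  0.0528] yaw 56.6 downcos 1.0 w 44.6 F [ 0.1241 -0.1887 -0.244 ] q7 [-0.361   1.1752]
 shift now-axes [-96.9  65.8 201.7] turn 0.0 shift turned-axes [-96.9  66.  201.7]
```

Emit:
{"fn": "arm_command", "kwargs": {
  "motion": [
    [20, 0, 0, 0, 0, 0, 0],
    [20, 0, 0, 0, 0, 0, 0],
    [20, 0, 0, 0, 0, 0, 0],
    [20, -55, 0, 0, 0, 0, 0],
    [20, -55, 0, 0, 0, 0, 0]
  ]
}}

```text
clock: 4.7
position: [0.4464, -0.004, 0.3214]
ee_rot: [-0.77, 1.433, 0.771]
force: [1.8, 1.8, -2.6]
width: 0.306
```

Emit:
{"fn": "arm_command", "kwargs": {
  "motion": [
    [20, -10, 16.5, 50, 0, 0, 0],
    [20, 0, 16.5, 50, 0, 0, 0],
    [20, 0, 16.5, 50, 0, 0, 0],
    [20, 0, 16.5, 51.5, 0, 0, 0],
    [20, 0, 0, 0, 0, 0, 0]
  ]
}}

```text
clock: 5.32
position: [0.5025, 0.2056, 0.33]
ee_rot: [-0.775, 1.428, 0.777]
force: [0.2, -0.8, -3.0]
width: 0.306
```

Run:
```python
from h import *
w=near((.5035,.2009),-.02,rad=.2,name='w2')
goto((.5035,.2009,.063),56.6)
```

```text
wrist 117746 [0.4567 0.237  0.0098] [0.6754 0.4008 0.12  ] [ 0.3035  0.0032 -0.0037]
t 5.38 grasp [0.5021 0.2025 0.1709] yaw 56.9 downcos 1.0 w 28.2 F [-0.607  -0.3581 -3.2432] q7 [-0.7612  0.6902]
 shift now-axes [107.9  -2.2  -0.5] turn 0.3 shift turned-axes [107.9  -2.2  -0.5]
```

View pics/w2.png

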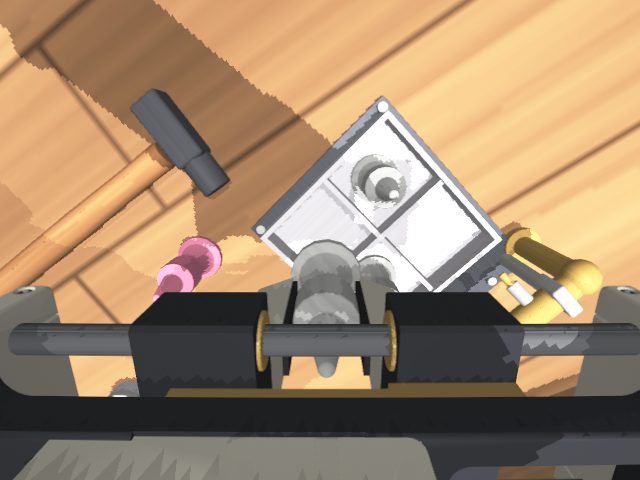

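Spike1 is gripped upright (foot at (327,262)) over the near empty cell. Filled cells are visible at (380,185) and (377,270). Lowering now.

Emit:
{"fn": "arm_command", "kwargs": {
  "motion": [
    [20, 45, -2, 0, 0, 0, 0],
    [20, 40, 0, 0, 0, 0, 0],
    [20, 15, 0, 0, 0, 0, 0],
    [20, 7, 0, 0, 0, 0, 0],
    [20, 0, 0, 0, 0, 0, 0]
  ]
}}

```text
clock: 6.0
position: [0.5047, 0.1993, 0.2244]
ee_rot: [-0.77, 1.429, 0.77]
force: [0.3, -1.0, -2.5]
width: 0.31
```

Run:
```python
from h import *
goto((.5035,.2009,.063),56.6)
```

```text
t 6.0 grasp [0.5048 0.1993 0.0654] yaw 56.6 downcos 1.0 w 28.5 F [ 0.2535 -0.9776 -2.4773] q7 [-0.7016  0.7644]
 shift now-axes [2.4 2.  0.6] turn 0.0 shift turned-axes [2.4 2.  0.6]
```

Emit:
{"fn": "arm_command", "kwargs": {
  "motion": [
    [20, 2, 1, 0, 0, 0, 0],
    [20, 1, 0, 0, 0, 0, 0],
    [58, 0, 0, 0, 0, 0, 0],
    [58, 0, 0, 0, 0, 0, 0],
    [58, 0, 0, 0, 0, 0, 0]
  ]
}}

```text
clock: 6.62
position: [0.5036, 0.2001, 0.221]
ee_rot: [-0.77, 1.429, 0.77]
force: [-0.5, 0.3, 0.6]
width: 0.581
```

Emit:
{"fn": "arm_command", "kwargs": {
  "motion": [
    [58, 0, 0, 0, 0, 0, 0],
    [58, -15, 0, 0, 0, 0, 0],
    [58, -50, 0, 0, 0, 0, 0],
    [70, -50, 0, 0, 0, 0, 0],
    [70, 0, 0, 0, 0, 0, 0]
  ]
}}

```text
clock: 7.25
position: [0.5048, 0.2002, 0.3405]
ee_rot: [-0.769, 1.422, 0.769]
force: [-0.2, -0.5, -0.5]
width: 0.751
```

Run:
```python
from h import *
goto((.6525,.0287,.19),56.6)
```

```text
t 7.25 grasp [0.5059 0.2008 0.1815] yaw 56.6 downcos 1.0 w 68.9 F [-0.1893 -0.5001 -0.5159] q7 [-0.7664  0.6922]
 shift now-axes [  -8.1 -217.1  -62.9] turn 0.0 shift turned-axes [  -8.1 -217.1  -62.9]
```

Emit:
{"fn": "arm_command", "kwargs": {
  "motion": [
    [70, -8, -54, -16, 0, 0, 0],
    [70, 0, -54, -16, 0, 0, 0],
    [70, 0, -54, -16, 0, 0, 0],
    [70, 0, -54, -15, 0, 0, 0],
    [70, 0, 0, 0, 0, 0, 0]
  ]
}}

```text
clock: 7.88
position: [0.6507, 0.0232, 0.3436]
ee_rot: [-0.768, 1.433, 0.762]
force: [-0.1, 0.4, 0.6]
width: 0.762
```

Run:
```python
from h import *
near((.6525,.0287),.063,name='w3')
print([(np.array(x['point']),round(x['p'],2)) for x in pinpoint('wrist','spike1')])
goto((.6525,.0287,.053),56.6)
```

```text
wrist 529 [0.6483 0.0307 0.074 ] [0.6608 0.0399 0.0934] [0.64   0.0182 0.063 ]
[(array([ 0.6871, -0.0498, -0.0016]), 0.84), (array([0.6523, 0.0262, 0.0001]), 0.83)]
t 7.97 grasp [0.6489 0.0281 0.1843] yaw 56.5 downcos 1.0 w 70.2 F [-0.9734  1.3643  0.3602] q7 [-0.392   1.0744]
 shift now-axes [131.3  -2.8   2.6] turn -0.1 shift turned-axes [131.3  -2.8   2.6]
```

View pics/w3.png

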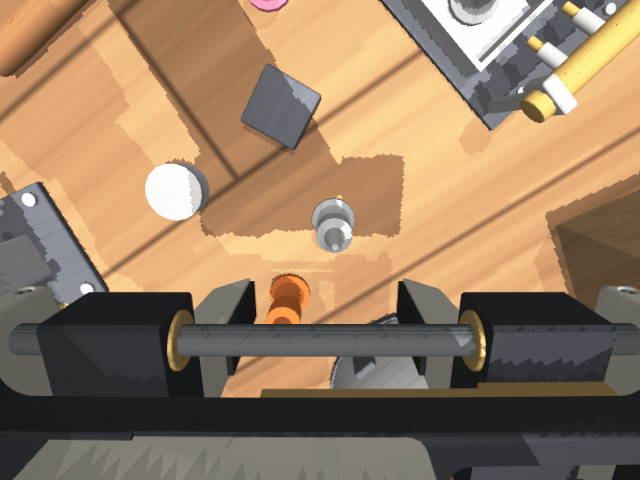

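Spike2 is the silver one at (333,225), centred between the fingers, with orange at (288,300) clear of them. Gripping.

Emit:
{"fn": "arm_command", "kwargs": {
  "motion": [
    [60, 50, -2, 2, 0, 0, 0],
    [60, 50, 0, 0, 0, 0, 0],
    [60, 24, 0, 0, 0, 0, 0],
    [60, 7, 0, 0, 0, 0, 0],
    [20, 0, 0, 0, 0, 0, 0]
  ]
}}

```text
clock: 8.6
position: [0.6519, 0.0302, 0.2132]
ee_rot: [-0.771, 1.429, 0.772]
force: [0.7, -0.4, 1.4]
width: 0.59
```

Emit:
{"fn": "arm_command", "kwargs": {
  "motion": [
    [20, 0, 0, 0, 0, 0, 0],
    [20, 0, 0, 0, 0, 0, 0],
    [20, 0, 0, 0, 0, 0, 0],
    [20, 0, 0, 0, 0, 0, 0],
    [20, 0, 0, 0, 0, 0, 0]
  ]
}}

```text
clock: 9.22
position: [0.6523, 0.029, 0.2135]
ee_rot: [-0.77, 1.429, 0.77]
force: [-1.1, -0.5, 7.2]
width: 0.309
```

Run:
```python
from h import *
goto((.5565,.2811,.18),56.6)
```

```text
t 9.22 grasp [0.6524 0.029  0.0545] yaw 56.6 downcos 1.0 w 28.3 F [-1.148  -0.4746  7.1841] q7 [-0.3517  1.1301]
 shift now-axes [-125.5  218.7  157.8] turn 0.0 shift turned-axes [-125.5  218.7  157.7]
```

Emit:
{"fn": "arm_command", "kwargs": {
  "motion": [
    [20, -55, 0, 0, 0, 0, 0],
    [20, -55, 0, 0, 0, 0, 0],
    [20, -15, 44, 31.5, 0, 0, 0],
    [20, 0, 44, 31.5, 0, 0, 0],
    [20, 0, 44, 31.5, 0, 0, 0]
  ]
}}

```text
clock: 9.85
position: [0.5927, 0.1821, 0.3377]
ee_rot: [-0.77, 1.43, 0.771]
force: [0.8, 0.5, -3.8]
width: 0.305
```

Emit:
{"fn": "arm_command", "kwargs": {
  "motion": [
    [20, 0, 44, 31.5, 0, 0, 0],
    [20, 0, 43, 31.5, 0, 0, 0],
    [20, 0, 0, 0, 0, 0, 0],
    [20, 0, 0, 0, 0, 0, 0]
  ]
}}

```text
clock: 10.35
position: [0.5555, 0.281, 0.3374]
ee_rot: [-0.771, 1.431, 0.77]
force: [1.3, 0.2, -2.8]
width: 0.308
```

Run:
```python
from h import *
w=near((.5565,.2811),-.02,rad=.2,name='w4')
goto((.5565,.2811,.0645),56.6)
```

```text
wrist 111783 [0.5055 0.3128 0.0088] [0.7343 0.481  0.1045] [ 0.3567  0.0834 -0.0036]
t 10.4 grasp [0.5559 0.2799 0.1785] yaw 56.6 downcos 1.0 w 28.3 F [ 0.9539 -0.8006 -2.8242] q7 [-0.8208  0.6397]
 shift now-axes [114.    0.2   1.4] turn -0.0 shift turned-axes [114.    0.2   1.4]
```

View pics/w4.png

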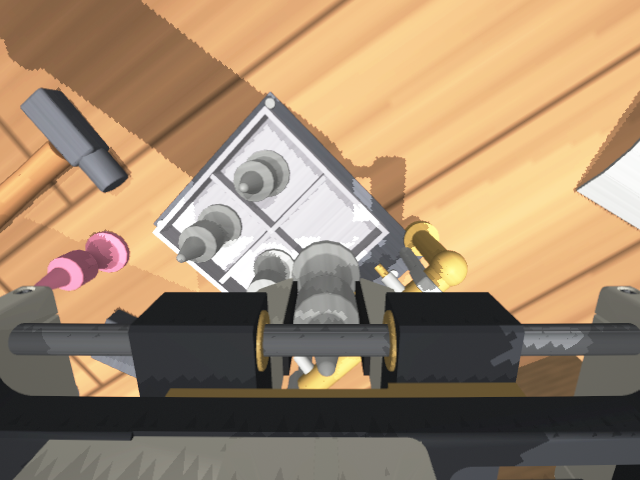

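Spike1 stands in its cell at (215,230), and spike2 hangs over the last empty cell. The nozzle stubs at (390,275) lie beyond the wall, so I'll release with only a small opening.

Emit:
{"fn": "arm_command", "kwargs": {
  "motion": [
    [20, 50, 0, 1, 0, 0, 0],
    [20, 42, 0, 0, 0, 0, 0],
    [20, 15, 0, 0, 0, 0, 0],
    [20, 7, 0, 0, 0, 0, 0],
    [20, 0, 0, 0, 0, 0, 0]
  ]
}}

```text
clock: 11.02
position: [0.5571, 0.2817, 0.2248]
ee_rot: [-0.77, 1.428, 0.769]
force: [-0.6, -0.8, -2.9]
width: 0.302
```

Run:
```python
from h import *
goto((.5565,.2811,.0645),56.6)
```

```text
t 11.03 grasp [0.5573 0.2818 0.0658] yaw 56.6 downcos 1.0 w 27.7 F [-0.573  -0.7866 -2.908 ] q7 [-0.7812  0.6919]
 shift now-axes [ 1.3  0.3 -1.1] turn -0.0 shift turned-axes [ 1.3  0.3 -1.1]
```

Emit:
{"fn": "arm_command", "kwargs": {
  "motion": [
    [20, 1.5, 0, 0, 0, 0, 0],
    [20, 1, 0, 0, 0, 0, 0],
    [48, 0, 0, 0, 0, 0, 0],
    [48, 0, 0, 0, 0, 0, 0],
    [48, 0, 0, 0, 0, 0, 0]
  ]
}}

```text
clock: 11.65
position: [0.5564, 0.2822, 0.2215]
ee_rot: [-0.77, 1.429, 0.771]
force: [0.3, 0.2, 0.1]
width: 0.518
```

Emit:
{"fn": "arm_command", "kwargs": {
  "motion": [
    [48, -10, 0, 0, 0, 0, 0],
    [48, -50, 0, 0, 0, 0, 0],
    [48, -60, 0, 0, 0, 0, 0],
    [48, -60, 0, 0, 0, 0, 0],
    [48, 0, 0, 0, 0, 0, 0]
  ]
}}

```text
clock: 12.28
position: [0.5576, 0.282, 0.4072]
ee_rot: [-0.769, 1.42, 0.77]
force: [-0.6, -0.6, 0.0]
width: 0.524
```

Run:
```python
from h import *
d=get_image('scene');w=cloud(d)
save('tray1',cv2.resize(d['frame'][290:430,320:460],None,fx=4,fy=4))
P=w.reshape(-1,3);P=P[np.isfinite(P[:,0])]
for n,xy in dict(c1=(.5035,.2009),c2=(.5565,.2811)).items():
    m=(np.hypot(P[:,0]-xy[0],P[:,1]-xy[1])<.03)&(P[:,2]>.072);q=P[m];print(n,len(q),q.mean(0),q[:,2].max())
goto((.455,-.10,.32),80)
```

```text
c1 1570 [0.5003 0.2131 0.5622] 0.6847998406565013
c2 4217 [0.558  0.2813 0.5831] 0.6647300902970317
t 12.32 grasp [0.5575 0.2825 0.2452] yaw 56.6 downcos 1.0 w 47.8 F [-0.5003  0.2731  0.1983] q7 [-0.8412  0.6163]
 shift now-axes [ -76.4 -125.  -375.4] turn -23.4 shift turned-axes [ -76.4   34.2 -394.2]
```

View pics/tray1.png

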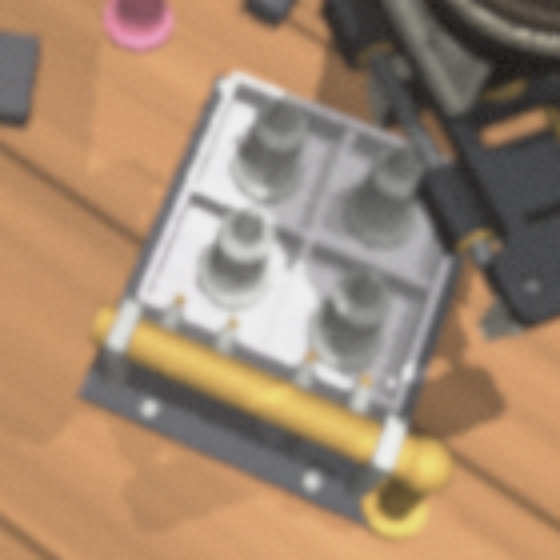

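All four spikes stand, one per cell. Moving to the valve with fingers closing and the jaw axis along the shaft's normal.

Emit:
{"fn": "arm_command", "kwargs": {
  "motion": [
    [0, -38, 0, 0, -8, 0, 0],
    [0, -38, 0, 0, -8, 0, 0],
    [0, -38, 0, 0, -7.4, 0, 0],
    [0, 0, -10, -55, 0, 0, 0],
    [0, 0, -10, -55, 0, 0, 0]
  ]
}}

```text
clock: 12.95
position: [0.5566, 0.1693, 0.5141]
ee_rot: [-1.081, 1.287, 1.082]
force: [0.6, -0.3, -0.1]
width: 0.038
```

Emit:
{"fn": "arm_command", "kwargs": {
  "motion": [
    [0, 0, -10, -55, 0, 0, 0],
    [0, 0, -10, -55, 0, 0, 0],
    [0, 0, -10, -55, 0, 0, 0],
    [0, 0, -10, -55, 0, 0, 0],
    [0, 0, -10, -55, 0, 0, 0]
  ]
}}

```text
clock: 13.58
position: [0.5581, -0.1108, 0.514]
ee_rot: [-1.079, 1.288, 1.082]
force: [0.7, 0.3, -0.5]
width: 0.004
```

Emit:
{"fn": "arm_command", "kwargs": {
  "motion": [
    [0, 0, -10, -55, 0, 0, 0],
    [0, 0, -10, -55, 0, 0, 0],
    [0, 0, 0, 0, 0, 0, 0]
  ]
}}

```text
clock: 13.95
position: [0.5575, -0.2262, 0.5139]
ee_rot: [-1.074, 1.294, 1.074]
force: [0.5, 0.1, -0.1]
width: 0.005
```

Run:
```python
from h import *
p,M,_=pose();d=get_image('wrist');w=cloud(d,(p,M));save('w5',d['frame']);np.save('w5.npy',w)
P=w.reshape(-1,3);P=P[np.isfinite(P[:,0])]
m=(np.hypot(P[:,0]-.479,P[:,1]+.203)<.03)&(P[:,2]>.165)&(P[:,2]<.19)
q=P[m];print('tab',len(q),q.mean(0),q.max(0),q.min(0),cv2.minAreaRect((q[:,:2]*1000).astype(np.float32)) if len(q)>4 else '')
for n in('catch_tab','valve','lever_knob'): print(n,[(np.array(x['point']),round(x['p'],2)) for x in pinpoint('wrist',n)])
goto((.479,-.203,.32),80)
```

```text
tab 232 [ 0.4758 -0.2007  0.1789] [ 0.486  -0.1955  0.1835] [ 0.4659 -0.206   0.1651] ((475.7821350097656, -200.6915283203125), (7.574426651000977, 19.651805877685547), 79.73600769042969)
catch_tab [(array([ 0.4748, -0.2004,  0.1744]), 0.92)]
valve [(array([ 0.5206, -0.2366,  0.0022]), 0.88), (array([ 0.5805, -0.2517,  0.2198]), 0.41)]
lever_knob [(array([ 0.583 , -0.2529,  0.2193]), 0.69), (array([0.3807, 0.0161, 0.0073]), 0.19)]
t 14.15 grasp [ 0.5594 -0.2193  0.3553] yaw 80.1 downcos 1.0 w 0.5 F [0.1865 0.169  1.3593] q7 [-0.0971  1.8627]
 shift now-axes [35.5 81.9  2.3] turn 0.1 shift turned-axes [35.5 81.9  2.1]
```

View pics/w5.png

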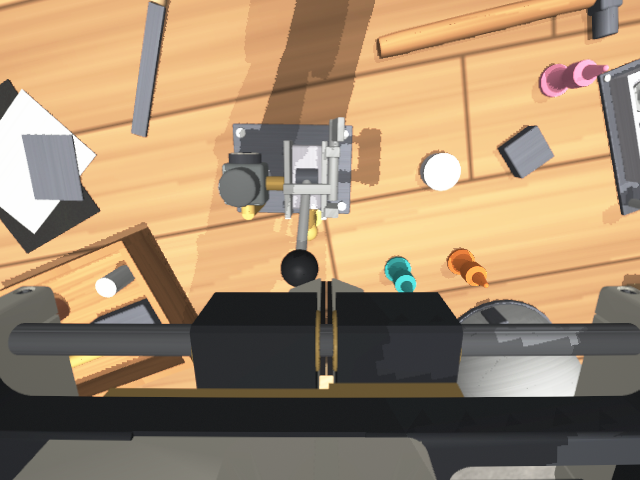

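The catch tab is at (337,125) px with its thickness axis at 79.7°, giving a valve yaw of -10.3°. The knob is at (299,267). Moving beside the tab on its -y side, then down.

Emit:
{"fn": "arm_command", "kwargs": {
  "motion": [
    [0, 0, 46, -14, 0, 0, 0],
    [0, 30, 45, -14, 0, 0, 0],
    [0, 50, 0, 0, 0, 0, 0],
    [0, 50, 0, 0, 0, 0, 0],
    [0, 0, 0, 0, 0, 0, 0]
  ]
}}

```text
clock: 14.78
position: [0.4641, -0.2307, 0.3827]
ee_rot: [-1.077, 1.289, 1.087]
force: [0.4, 0.4, -0.1]
width: 0.003
```

Run:
```python
from h import *
goto((.465,-.2315,.169),79.7)
```

```text
t 14.78 grasp [ 0.4631 -0.2303  0.2237] yaw 80.2 downcos 1.0 w 0.3 F [ 0.4358  0.4104 -0.1483] q7 [-0.0632  1.9566]
 shift now-axes [54.7 -2.5 -0.9] turn 0.5 shift turned-axes [54.7 -2.5 -0.9]
```

Emit:
{"fn": "arm_command", "kwargs": {
  "motion": [
    [0, 35, -1, -1, 0, 0, 0],
    [0, 17, 0, 0, 0, 0, 0],
    [0, 0, 0, 8, 0, 0, 0],
    [0, 0, 0, 12, 0, 0, 0],
    [0, 0, 0, 12, 0, 0, 0]
  ]
}}

```text
clock: 15.4
position: [0.4718, -0.2018, 0.3346]
ee_rot: [-1.082, 1.285, 1.079]
force: [0.4, -1.7, 0.8]
width: 0.006
```

Emit:
{"fn": "arm_command", "kwargs": {
  "motion": [
    [0, 0, 0, 12, 0, 0, 0],
    [0, 0, 0, 4, 0, 0, 0],
    [0, 0, 0, 0, 0, 0, 0]
  ]
}}

```text
clock: 15.78
position: [0.474, -0.1861, 0.3333]
ee_rot: [-1.08, 1.286, 1.081]
force: [0.3, -0.7, -0.0]
width: 0.004
```

Run:
```python
from h import *
goto((.4737,-.184,.165),79.7)
for c in('scene','top'):
    d=get_image(c);w=cloud(d);np.save(c+'2.npy',w);save('v2'+c,cv2.resize(d['frame'][150:270,160:280] if c=='scene' else d['frame'][160:280,350:470],None,fx=4,fy=4))
    print(c,[(np.array(x['point']),round(x['p'],2)) for x in pinpoint(c,'catch_tab')])
a=[cv2.imread('pics/v2%s.png'%c) for c in('scene','top')];cv2.imwrite('pics/v2.png',cv2.resize(np.hstack(a),(800,400)))
```

```text
t 15.78 grasp [ 0.4741 -0.1861  0.1743] yaw 80.1 downcos 1.0 w 0.4 F [ 0.3452 -0.7347 -0.0357] q7 [-0.1253  1.9003]
 shift now-axes [9.3 0.7 2. ] turn 0.4 shift turned-axes [9.3 0.7 2. ]
scene [(array([ 0.4825, -0.1745,  0.159 ]), 0.63)]
top [(array([ 0.3111,  0.3621, -0.0005]), 0.38)]
```

View pics/v2.png

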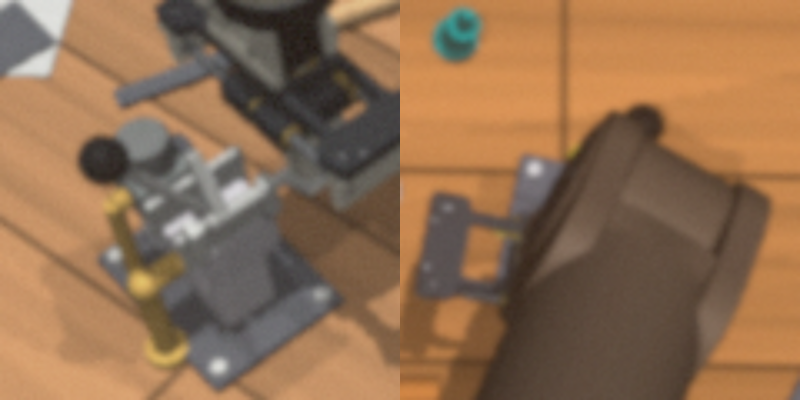

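Scene crop: the catch bar is lifting at (205,190) and the tab is leaning over under the fingers. Pushing farther over, then down.

Emit:
{"fn": "arm_command", "kwargs": {
  "motion": [
    [0, 0, 0, 8, 0, 0, 0],
    [0, 4, 0, 6, 0, 0, 0],
    [0, 6, 0, 4, 0, 0, 0],
    [0, 4, 0, 2, 0, 0, 0],
    [0, 0, 0, 0, 0, 0, 0]
  ]
}}

```text
clock: 16.6
position: [0.4773, -0.1671, 0.3195]
ee_rot: [-1.08, 1.286, 1.08]
force: [-3.0, 0.3, 11.7]
width: 0.005
```

Run:
```python
from h import *
goto((.4775,-.166,.160),79.7)
print([(np.array(x['point']),round(x['p'],2)) for c in ['scene'] if get_image(c) is not None for x in pinpoint(c,'catch_tab')])
```

```text
t 16.6 grasp [ 0.4773 -0.1671  0.1605] yaw 80.0 downcos 1.0 w 0.5 F [-2.9861  0.3431 11.665 ] q7 [-0.1538  1.8703]
 shift now-axes [ 0.5 -0.   1.1] turn 0.3 shift turned-axes [0.5 0.  1.1]
[(array([ 0.4842, -0.1707,  0.1404]), 0.46), (array([0.5042, 0.1971, 0.011 ]), 0.44)]
```

Emit:
{"fn": "arm_command", "kwargs": {
  "motion": [
    [0, -20, 0, 0, 0, 0, 0],
    [0, -50, 0, 0, 0, 0, 0],
    [0, -50, 0, 0, -10, 0, 0],
    [70, -40, 0, 0, -10, 0, 0],
    [70, 0, 0, 0, -10, 0, 0]
  ]
}}

```text
clock: 17.32
position: [0.4779, -0.1673, 0.482]
ee_rot: [-1.47, 1.017, 1.461]
force: [-0.5, 0.3, -0.5]
width: 0.176
```

Emit:
{"fn": "arm_command", "kwargs": {
  "motion": [
    [70, 0, 0, 0, -10, 0, 0],
    [70, 0, 0, 0, -10, 0, 0],
    [70, 0, 0, 0, -10, 0, 0],
    [70, 0, 0, 0, -10, 0, 0],
    [70, 0, 0, 0, -10, 0, 0]
  ]
}}

```text
clock: 17.95
position: [0.4804, -0.1665, 0.4681]
ee_rot: [-1.87, 0.58, 1.926]
force: [-0.5, -0.3, -0.7]
width: 0.72
```

Emit:
{"fn": "arm_command", "kwargs": {
  "motion": [
    [70, 0, 0, 0, -10, 0, 0],
    [70, 0, 0, 0, 0, 0, 0]
  ]
}}

```text
clock: 18.2
position: [0.4815, -0.167, 0.4614]
ee_rot: [-1.896, 0.528, 1.988]
force: [0.6, -0.7, -0.2]
width: 0.76
```

Run:
```python
from h import *
goto((.581,-.250,.320),-10.3)
p,M,_=pose();d=get_image('wrist');w=cloud(d,(p,M));save('w6',d['frame'])
for n,lo,hi,xy,r in(('knob',.2,.25,(.581,-.25),.03),('catchside',.137,.2,(.50,-.19),.05)):
    P=w.reshape(-1,3);P=P[np.isfinite(P[:,0])];m=(np.hypot(P[:,0]-xy[0],P[:,1]-xy[1])<r)&(P[:,2]>lo)&(P[:,2]<hi);q=P[m];print(n,len(q),q.mean(0) if len(q) else '',q.max(0) if len(q) else '',q.min(0) if len(q) else '')
for n in('catch_tab','lever_knob'): print(n,[(np.array(x['point']),round(x['p'],2)) for x in pinpoint('wrist',n)])
```

```text
t 18.2 grasp [ 0.4736 -0.1683  0.3026] yaw 150.7 downcos 0.9987 w 69.8 F [ 0.5984 -0.6854 -0.1827] q7 [0.5604 2.7369]
 shift now-axes [ -22.    19.3 -132.8] turn -19.0 shift turned-axes [ -22.    61.6 -119.3]
knob 2366 [ 0.5739 -0.2531  0.2268] [ 0.593  -0.2376  0.2361] [ 0.5634 -0.2692  0.2   ]
catchside 2253 [ 0.4949 -0.1988  0.1484] [ 0.5406 -0.1617  0.1916] [ 0.4648 -0.2218  0.1372]
catch_tab [(array([ 0.4844, -0.1712,  0.1385]), 0.73)]
lever_knob [(array([ 0.5835, -0.2535,  0.2212]), 0.88)]
```

View pics/w6.png

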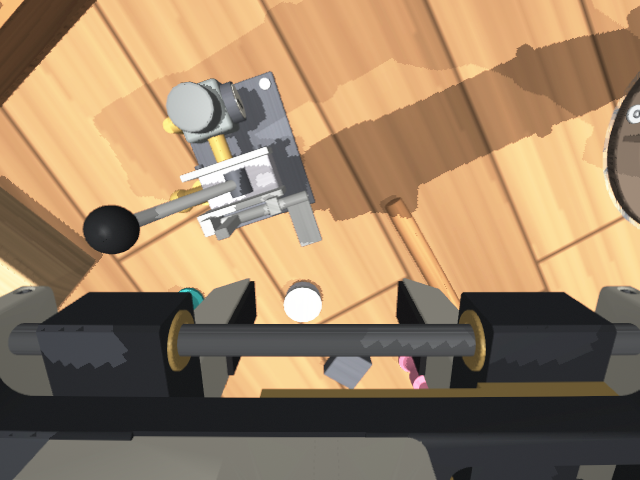

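The tab now lies flat toward +y at (305,235), so the catch is flipped. The last joint hit its range limit at 2.74, so the 90° turn must go the other way. I'll rotate back.

Emit:
{"fn": "arm_command", "kwargs": {
  "motion": [
    [70, 0, 0, 0, 10.5, 0, 0],
    [70, 0, 0, 0, 10.5, 0, 0],
    [70, 0, 0, 0, 10.5, 0, 0],
    [70, 0, 0, 0, 10.5, 0, 0],
    [70, 0, 0, 0, 10.5, 0, 0]
  ]
}}

```text
clock: 18.98
position: [0.4823, -0.1654, 0.4626]
ee_rot: [-1.294, 1.183, 1.344]
force: [-0.4, -0.1, -0.3]
width: 0.763
```

Emit:
{"fn": "arm_command", "kwargs": {
  "motion": [
    [70, 0, 0, 0, 10.5, 0, 0],
    [70, 0, 0, 0, 10.5, 0, 0],
    [70, 0, 0, 0, 10.5, 0, 0],
    [70, 0, 0, 0, 10.5, 0, 0],
    [70, 0, 0, 0, 10.5, 0, 0]
  ]
}}

```text
clock: 19.6
position: [0.4823, -0.1654, 0.4627]
ee_rot: [-0.618, 1.53, 0.63]
force: [0.2, -0.0, -0.2]
width: 0.764
```

Emit:
{"fn": "arm_command", "kwargs": {
  "motion": [
    [70, 0, 0, 0, 10.5, 0, 0],
    [70, 0, 0, 0, 10.5, 0, 0],
    [70, 0, 0, 0, 10.5, 0, 0],
    [70, 0, 0, 0, 10.5, 0, 0],
    [70, 0, 0, 0, 0, 0, 0]
  ]
}}

```text
clock: 20.23
position: [0.4823, -0.1653, 0.4627]
ee_rot: [-0.062, 1.618, 0.046]
force: [0.0, 0.0, -0.0]
width: 0.761
```

```bash
cat >> h.py <<'E'
def fix(xyz,yaw):
    p,M,s=pose(); a=np.radians(yaw); x=np.array([0,0,-1.]);z=np.array([np.cos(a),np.sin(a),0]);T=np.array([x,np.cross(z,x),z]).T
    t=np.array(xyz)-.159*x
    print('turn',np.degrees(R.from_matrix(M.T@T).as_rotvec()).round(1),'then shift',(T.T@(t-p)*1000).round(1),'clock',s['clock'],'q',s['joints'],'F',s['force'])
E
python3 - <<'E'
from h import *
goto((.581,-.251,.320),-10.3)
fix((.581,-.251,.320),-10.3)
E
```

```text
t 20.23 grasp [ 0.4747 -0.1671  0.3039] yaw 3.9 downcos 0.9988 w 69.9 F [ 0.0112  0.0479 -0.0288] q7 [0.247  0.2679]
 shift now-axes [-20.2 -91.   99.5] turn 14.2 shift turned-axes [-20.2 -63.9 118.8]
turn [14.2 -2.7  0.8] then shift [-16.3 -66.7 112.5] clock 20.225 q [ 0.247   0.2171 -0.0367  1.7413  0.0312  1.2277  0.2679] F [ 0.0112  0.0479 -0.0288]
```

Emit:
{"fn": "arm_command", "kwargs": {
  "motion": [
    [70, 0, 0, 0, 7.1, -1.4, 0.4],
    [70, 0, 0, 0, 7.1, -1.3, 0.4],
    [70, -16, -33, 56, 0, 0, 0],
    [70, 0, -34, 57, 0, 0, 0],
    [70, 0, 0, 0, 0, 0, 0]
  ]
}}

```text
clock: 20.85
position: [0.5771, -0.2494, 0.4754]
ee_rot: [0.14, 1.568, -0.142]
force: [0.3, 1.2, 0.1]
width: 0.759
```

Run:
```python
from h import *
p,M,_=pose();d=get_image('wrist');w=cloud(d,(p,M));save('w7',d['frame'])
P=w.reshape(-1,3);P=P[np.isfinite(P[:,0])];m=(np.hypot(P[:,0]-.581,P[:,1]+.25)<.03)&(P[:,2]>.2)&(P[:,2]<.245);q=P[m]
print(len(q),q.mean(0),q.max(0),q.min(0))
# sphere fit r=16
if len(q)>30:
    from scipy.optimize import least_squares
    f=least_squares(lambda c:np.linalg.norm(q-c,axis=1)-.016,[.581,-.25,.219],loss='soft_l1',f_scale=.001);print('ball',f.x)
print([(np.array(x['point']),round(x['p'],2)) for x in pinpoint('wrist','lever_knob')])
fix((.582,-.252,.223),-10.3)
```

```text
1579 [ 0.5799 -0.25    0.229 ] [ 0.5953 -0.2374  0.236 ] [ 0.5638 -0.2681  0.2   ]
ball [ 0.5795 -0.2535  0.2186]
[(array([ 0.581 , -0.2517,  0.2207]), 0.68), (array([ 0.5194, -0.2359, -0.0005]), 0.36)]
turn [ 0.1 -0.1  0. ] then shift [94.5 -4.1  7.6] clock 20.95 q [ 0.2957  0.3911  0.0349  1.4617 -0.0134  1.2911  0.1535] F [-0.4772  0.5156  0.813 ]
```

View pics/w7.png

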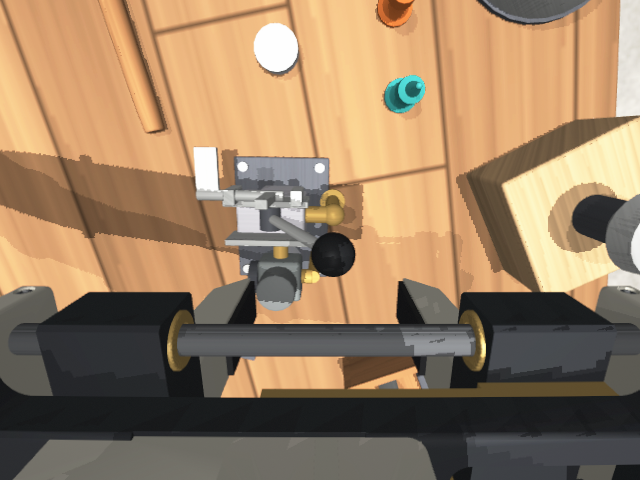

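Ball fitted at (0.580,-0.253,0.219), matching the expected 219 mm height. The catch tab at (205,165) lies flat. Descending around the ball with the jaws fore and aft of it, and gripping.

Emit:
{"fn": "arm_command", "kwargs": {
  "motion": [
    [60, 30, -5, 6, 0, 0, 0],
    [60, 40, 0, 0, 0, 0, 0],
    [60, 24, 0, 0, 0, 0, 0],
    [20, 0, 0, 0, 0, 0, 0],
    [20, 0, 0, 0, 0, 0, 0]
  ],
  "newtons": 25
}}

```text
clock: 21.58
position: [0.5799, -0.2524, 0.3849]
ee_rot: [0.141, 1.565, -0.141]
force: [0.1, -0.8, 0.4]
width: 0.487
```

Emit:
{"fn": "arm_command", "kwargs": {
  "motion": [
    [20, 0, 0, 0, 0, 0, 0],
    [20, 0, 0, 0, 0, 0, 0],
    [20, 0, 0, 0, 0, 0, 0]
  ]
}}

```text
clock: 21.95
position: [0.5805, -0.2531, 0.3846]
ee_rot: [0.142, 1.564, -0.142]
force: [3.6, 0.1, 6.3]
width: 0.336
```

Run:
```python
from h import *
goto((.580,-.253,.2225),-10.3)
```

```text
t 21.95 grasp [ 0.5809 -0.2531  0.2256] yaw -10.4 downcos 1.0 w 30.8 F [3.5862 0.1337 6.2567] q7 [0.3095 0.1572]
 shift now-axes [ 3.1 -0.1 -0.9] turn -0.1 shift turned-axes [ 3.1 -0.1 -0.9]
```

Emit:
{"fn": "arm_command", "kwargs": {
  "motion": [
    [20, -3.6, 0, -11.7, 0, 0, 0],
    [20, -3.5, 0, -12.2, 0, 0, 0],
    [20, -3.2, 0, -12.6, 0, 0, 0],
    [20, -2, 0, -12.9, 0, 0, 0],
    [20, -0.6, 0, -12.9, 0, 0, 0]
  ]
}}

```text
clock: 22.58
position: [0.5214, -0.2415, 0.3995]
ee_rot: [0.14, 1.555, -0.142]
force: [10.5, 0.8, 6.1]
width: 0.334
```

Run:
```python
from h import *
goto((.519,-.242,.239),-10.3)
```

```text
t 22.57 grasp [ 0.5231 -0.2418  0.2405] yaw -10.3 downcos 0.9999 w 30.7 F [10.5082  0.8391  6.1259] q7 [0.326  0.1702]
 shift now-axes [ 1.4 -0.9 -4.1] turn -0.0 shift turned-axes [ 1.4 -0.9 -4.1]
```

Emit:
{"fn": "arm_command", "kwargs": {
  "motion": [
    [20, 0.8, 0, -12.9, 0, 0, 0],
    [20, 2, 0, -12.9, 0, 0, 0],
    [20, 3.2, 0, -12.6, 0, 0, 0],
    [20, 4.5, 0, -12.2, 0, 0, 0],
    [20, 5.6, 0, -11.7, 0, 0, 0]
  ]
}}

```text
clock: 23.2
position: [0.4601, -0.2304, 0.3827]
ee_rot: [0.14, 1.556, -0.142]
force: [11.1, 0.2, 5.5]
width: 0.335
```

Emit:
{"fn": "arm_command", "kwargs": {
  "motion": [
    [20, 1, 0, -3, 0, 0, 0],
    [20, 0, 0, 0, 0, 0, 0]
  ]
}}

```text
clock: 23.45
position: [0.4569, -0.2298, 0.3813]
ee_rot: [0.141, 1.558, -0.142]
force: [9.5, 0.5, 5.6]
width: 0.332
```

Run:
```python
from h import *
goto((.4585,-.2305,.223),-10.3)
for c in('wrist','scene'):
    d=get_image(c)
    print(c,[(np.array(x['point']),round(x['p'],2)) for x in pinpoint(c,'lever_knob')],[(np.array(x['point']),round(x['p'],2)) for x in pinpoint(c,'catch_tab')])
save('s9',cv2.resize(d['frame'][140:420,150:450],None,fx=2,fy=2))
```

```text
t 23.45 grasp [ 0.4582 -0.23    0.2223] yaw -10.3 downcos 1.0 w 30.5 F [9.5456 0.526  5.6417] q7 [0.3487 0.1885]
 shift now-axes [-0.7 -0.4  0.4] turn -0.0 shift turned-axes [-0.7 -0.4  0.4]
wrist [(array([ 0.4613, -0.2289,  0.2195]), 0.75)] [(array([ 0.4815, -0.1704,  0.1362]), 0.79), (array([ 0.5522, -0.0723, -0.0037]), 0.2)]
scene [(array([ 0.4585, -0.2335,  0.2168]), 0.58)] [(array([ 0.4837, -0.1697,  0.1396]), 0.52)]
```

Force is still spring-level, so I'll press on until the stop is felt.

Emit:
{"fn": "arm_command", "kwargs": {
  "motion": [
    [20, 1.5, 0, -3, 0, 0, 0],
    [20, 0, 0, 0, 0, 0, 0]
  ],
  "newtons": 40
}}

```text
clock: 24.0
position: [0.4557, -0.2295, 0.381]
ee_rot: [0.14, 1.553, -0.142]
force: [15.4, -0.2, 9.2]
width: 0.329
```

Emit:
{"fn": "arm_command", "kwargs": {
  "motion": [
    [20, 1.5, 0, -3, 0, 0, 0],
    [20, 0, 0, 0, 0, 0, 0]
  ]
}}

```text
clock: 24.25
position: [0.4545, -0.2292, 0.3808]
ee_rot: [0.138, 1.547, -0.143]
force: [21.9, -0.8, 10.8]
width: 0.333
```

Emit:
{"fn": "arm_command", "kwargs": {
  "motion": [
    [20, 0, 0, 0, 0, 0, 0],
    [20, 0, 0, 0, 0, 0, 0],
    [20, 0, 0, 0, 0, 0, 0]
  ]
}}

```text
clock: 24.62
position: [0.4545, -0.2291, 0.3808]
ee_rot: [0.138, 1.547, -0.143]
force: [21.9, -1.2, 11.7]
width: 0.328
```

Run:
```python
from h import *
goto((.4585,-.2305,.223),-10.3)
d=get_image('scene');w=cloud(d);P=w.reshape(-1,3);P=P[np.isfinite(P[:,0])]
for n,xy in dict(c1=(.5035,.2009),c2=(.5565,.2811),c3=(.490,.2675),c4=(.57,.2145)).items():
    m=(np.hypot(P[:,0]-xy[0],P[:,1]-xy[1])<.03)&(P[:,2]>.072)&(P[:,2]<.2);q=P[m];print(n,len(q),q.mean(0),q[:,2].max())
print([(np.array(x['point']),round(x['p'],2)) for x in pinpoint('scene','spike1')])
get_image('wrist')
for n in('catch_tab','lever_knob','spike1'):print(n,[(np.array(x['point']),round(x['p'],2)) for x in pinpoint('wrist',n)])
```

```text
t 24.62 grasp [ 0.4575 -0.2299  0.2218] yaw -10.3 downcos 0.9998 w 30.1 F [21.8696 -1.2297 11.7408] q7 [0.3504 0.1904]
 shift now-axes [-1.2 -0.5  1.1] turn 0.0 shift turned-axes [-1.2 -0.5  1.1]
c1 98 [0.5057 0.2004 0.0817] 0.10376553468637306
c2 111 [0.5605 0.2801 0.0823] 0.10443417963498425
c3 85 [0.4921 0.2628 0.0816] 0.10437753609739076
c4 90 [0.5668 0.2178 0.0822] 0.1038767195750272
[(array([ 0.686 , -0.1379,  0.0022]), 0.89), (array([0.4852, 0.2671, 0.0088]), 0.87), (array([0.5494, 0.2811, 0.0119]), 0.82), (array([0.5612, 0.2212, 0.0099]), 0.73), (array([0.5007, 0.1993, 0.0111]), 0.69), (array([0.4631, 0.0951, 0.0039]), 0.67)]
catch_tab [(array([ 0.4815, -0.168 ,  0.1371]), 0.87)]
lever_knob [(array([ 0.4577, -0.2319,  0.2193]), 0.61)]
spike1 [(array([ 0.682 , -0.1433, -0.0038]), 0.79)]
```

All checks agree: the spike tips are at 104 mm, the catch is flat, and the lever is pressed on its stop. Handing in.

```bash
python3 -c "
from cell import arm
arm.sign_off()"
```

```text
the job is handed in; nothing more can be done
```

The job is done and handed in at about 24.6 s of the 72 s allowed. Both loose silver spikes stand in the two empty cells. After that I flipped the catch over, then pulled the lever to its front stop, and the arm is still holding it there.

**Last checks:**
- **Spikes:** all four tips are 104 mm above the bench, as they should be for spikes standing on the 10 mm cell floors.
- **Catch:** the tab lies flat toward +y at 137–140 mm height, which means it is fully over.
- **Lever:** the knob was found at 219 mm height on the front side. The stop shows in the force, which rose from about 9.5 N (spring only) to 22 N while the arm barely moved.

**What went wrong or went unchecked:**
- **Wrist joint limit:** my first turn of the gripper at the valve went the wrong way, and the last joint reached 2.737 rad against its 2.74 limit. I turned it back the other way. The readings showed no overrun.
- **Final picture:** I could not view one because the 12-picture limit was used up, so the end state rests on depth, network and force readings.
- **Other objects:** I did not check every bystander's position at the end. The arm reported no unexpected contact forces near them.

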